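Set and lock a ratchet arm support at a blood-collection desk

TASK

The arm support for the next donor is all the way down: raise it by its handle exactly three clicks of its ratchet, feeling for each click, then let it down gently until it rests on the third notch and let go. Then gently press the lock lever down flat so that the ratchet is locked, and leave the other things on the desk where they are.

Things in the scene. Friction and masses are not known exactly. Their poses are not given: they have to be found in the camera images.
- stand: The fixed foot of the arm support: a grey base plate, 200 x 170 x 12 mm, with an upright aluminium sleeve, 38 x 38 mm, reaching to 165 mm above the table. Origin: on the table, on the sleeve's vertical axis; z up. In this frame the handle points to -x and the latch and lock lever are on the +y side.
- column (a joint): Height (m) of the lifted part: steel post, blue arm pad and handle in one piece, sliding up in the sleeve. 0 = all the way down, 0.105 = top stop. Weighs 0.45 to 0.8 kg; falls if let go between notches; faster than 0.15 m/s downward is a drop. Pad: underside 172 mm, upper edges 213 mm above the table at 0; stand x -60 to 150 mm, y -45 to 45 mm. After a click it goes down only to that notch.
- handle (a point): Grip point on the straight black handle bar that runs from the pad towards the stand's -x: 18 mm wide (along the stand's y), 16 mm high, free from stand x -63 to -143 mm. This point: middle of the bar, stand x -100 mm, y 0, 190 mm above the table with the column at 0. It rises with the column. Pinch it across y from above and lift.
- rung3: Third of seven steel rungs (14 x 8 x 4 mm, 15 mm apart) on the post's +y face, counted from the top. Origin: centre of its underside, stand y 13 mm, 74 mm above the table with the column at 0. Hidden at the start. Each rung going by wedges the pawl back: over 4 mm the pull rises 4 to 10 N above the weight, then drops; 6 mm on, it clears the pawl (the click); 5 mm later the next one wedges.
- latch: Grey latch housing, 36 x 47 x 83 mm, fixed on the sleeve (stand y 19 to 66 mm, 81 to 164 mm above the table); origin = the stand's. Inside, out of reach, a spring pawl catches under the rungs. Its height is not measured and differs each time: first click after 15 to 55 mm of lift, each next 15 mm later. One too many cannot be undone. Over 25 N between rungs and pawl damages it.
- lever (a joint): Lock lever angle (rad): 0 = raised (outer end 0.9 rad above level), 0.9 = level, at its stop, locking the pawl. Friction holds it anywhere; turning takes about 0.12 N m. It is blocked half way unless the pawl is fully in. Pivot: along the stand's x at stand y 60.5 mm, 130 mm above the table; the lever reaches from it towards the stand's +y and swings in the y-z plane.
- lever_pad (a point): Middle of the black finger pad at the end of the lock lever (pad 26 mm wide along x, 36 mm long, 10 mm thick; lever 95 mm long, 12 mm wide, 8 mm thick); this point is 77 mm from the pivot, in the middle of the thickness. Press it from above with closed fingers, with no more than 25 N.
- tube_rack: Bystander: white and grey rack of blood tubes, 100 x 210 mm, 98 mm high; origin under its centre.
- sanitizer: Bystander: clear bottle, 68 mm across, 170 mm high; origin under its centre.
- label_roll: Bystander: roll of paper labels, 84 mm across, 55 mm high; origin under its centre.
- pulp_tray: Bystander: open tray of brown pulp board, 120 x 160 x 45 mm; origin under its centre.

How it is judged (in metres and radians):
On the way, in this order (a step that is already met when the one before it is completed fails the run):
1. the arm support rests on the third notch, let go, with the lock lever still up (contact force between rung3 and latch above 2 N and contact force between the fingers and column below 0.5 N and value of joint lever below 0.4 rad), for 0.3 s.
2. the lock lever is pressed down flat (value of joint lever above 0.8 rad), for 0.2 s.
At the end, for the whole second after the job is handed in: The third rung bears on the pawl with more than 2 N (the support rests on the third notch, at rest within 0.01 m/s) and the lock lever is within 0.1 rad of level (contact force between rung3 and latch above 2 N and value of joint lever above 0.8 rad and velocity of joint column between -0.01 and 0.01 m/s); the robot touches nothing.
It fails at once if the arm support drops (faster than 0.15 m/s downward) (velocity of joint column below -0.15 m/s).
It fails at once if rungs and latch are forced against each other with more than 25 N (contact force between column and latch above 25 N).
It fails at once if the lever is pressed with more than 25 N (contact force between the fingers and lever above 25 N).
It fails at once if a bystander is moved more than 30 mm (distance of any of tube_rack, sanitizer, label_roll, pulp_tray from where it was at the start of the episode above 0.03 m).
It also fails if it takes over 72 s, if anything falls off the work surface, if the arm or the gripper's body presses on something with over 40 N, if the wrist force passes 120 N, or if a joint passes its speed limit or range.

ROBOT

A 6-joint arm with a two-finger parallel gripper is mounted at the origin on the work surface. World frame = base frame: x ahead of the robot, y to its left, z up, the work surface at z = 0. Lengths are in mm, angles in degrees, forces in N, time in s.
With the tool pointing down it reaches from about 350 to 850 mm from the base axis. Payload 8.1 kg.
Tool frame: the origin (TCP) lies midway between the tips of the shut fingers; the grasp point (between the pads) lies 19 mm behind it; z points along the fingers, y is the line along which they close (so a half turn about z gives the same grasp; the last joint's range is limited). The gripper opens to 85 mm and grips with 20 to 120 N. Pads are 22 mm wide; open, the fingers measure 114 mm over their backs; the gripper's body (76 mm by 85 mm) begins 54 mm behind the grasp point. The pads swing forward as they close: fully open they stand 13 mm farther back than shut.
Start: joints at [64.206, 7.471, 85.268, -0, 87.261, -4.893], TCP at [214.036, 560.53, 231.292] pointing down, gripper open.
Joint ranges: [-169.43, 169.43], [-51.17, 129.36], [1.28, 143.12], [-76.62, 256.62], [0, 156.53], [-152.29, 152.29]. Speed limits (degrees/s): [136.94, 136.94, 159.86, 180, 180, 180].

INTERFACE

Orientations are given as [roll, pitch, yaw] about the fixed x, y, z axes, in that order (R = Rz(yaw) Ry(pitch) Rx(roll)).
In Python, from bench import r gives the robot as it stands. The module is installed in compiled form; this text tells all that it offers.
- The arm moves only by the tool jog_arm, never from a script. Its argument "rows" is a list of rows, each a list of 2 entries, a list of its own where there are three numbers: the shift along the tool's x, y, z in mm, then the turn, a rotation vector about the tool's x, y, z in rad. A call has 1 to 10 rows; each row is the pose to reach, as a shift and turn from the pose commanded when the call began, along the tool's axes at that moment; what a row does not reach only later rows make up. A row lasts 1/10 s, in which the tool goes at most 50 mm and 8.59 degrees, less where a joint would pass 70% of its speed; a pose out of reach is approached as far as the arm can. A call with a gripper value outside its range is refused whole. "grip" is the finger opening in mm, from 0 to 85.4, set as the call begins (left out, the last holds). The fingers move at their own pace and stop on an object; "force" is the grip in N (left out, the last holds). Time passes only in rows, so rows that repeat a pose let the fingers close. It gives the time, the measured TCP pose, the force, the opening and the grip force at its end, in the units of the state.
- r.sense(): the state, without advancing time (a new reading comes with each control period).
- r.snapshot(name): name is "scene" or "top"; returns (picture, depth): 420x560x3 uint8, blue, green, red; 420x560 float32, mm along the optical axis (not along the pixel's ray), 0 where there is no reading.
- r.camera_params(name): a dict with "fx", "fy", "cx", "cy" (pixels), "pose" (4x4, takes a point from camera to world coordinates). Camera axes: x right, y down, z forward; pixel columns grow to the right and rows downward; lengths in mm; the calibration is good to about 2 mm. A picture is of the moment at which its call begins. camera_params takes no time and is no camera call.
- r.hand_in(): hands the job in; it is judged then, once.
The state is a dict: "time": time; "joint_pos": joint angles; "qd": joint speeds; "joint_efforts": joint torques, N m; "tool_pos": TCP position; "tcp_rot": TCP orientation; "ft_force": force on the tool from outside, world axes, zero at the start; "wrist_torque": the same for the moment, N m; "finger_gap": finger opening in mm; "grip_force": force on a finger pad.
Only numpy, scipy, OpenCV 4.12 (cv2) and the standard library are available. Lean on these libraries where they do the work, as an engineer would, in place of code of your own. Each camera call takes 0.05 s, during which the arm holds its last target. There are 200 camera calls.

## Working session

There is one attempt and no reset: what is moved stays moved. The work goes in short steps, Python scripts to look and compute and a tool call to move; the robot and the scene stay as the last step left them, time stands still between calls to the robot, and variables do not carry over. Pictures are saved under pics/ and viewed, at most 10 in all, crops included, and the job is handed in when it is done.

Besides the shell and the picture viewer there is one more tool, called after "Emit:" as name(argument=value, ...) on one line, values as JSON. jog_arm: Moves the arm, as the interface text tells. Its arguments: {"type":"object","properties":{"rows":{"type":"array"},"grip":{"type":"number"},"force":{"type":"number"}},"required":["rows"]}

```bash
mkdir -p pics
cat > h.py <<'E'
import numpy as np, cv2
from bench import r
def snap(n,f):
    im,d=r.snapshot(n); cv2.imwrite(f'pics/{f}.png',im); np.savez(f'pics/{f}.npz',im=im,d=d); return im,d
def cloud(n,d):
    p=r.camera_params(n); v,u=np.mgrid[:d.shape[0],:d.shape[1]]
    c=np.stack([(u-p['cx'])/p['fx']*d,(v-p['cy'])/p['fy']*d,d,np.ones_like(d)],-1)
    w=(c@np.array(p['pose']).T)[...,:3]; w[d==0]=np.nan; return w
E
python3 - <<'E'
from h import *
for n in ("scene","top"): snap(n,n+"0"); print(np.array(r.camera_params(n)['pose']).round(2).tolist())
print(r.sense())
a=cv2.imread('pics/scene0.png');b=cv2.imread('pics/top0.png')
E
```

```text
[[-0.55, 0.65, -0.52, 1188.77], [0.83, 0.44, -0.34, 436.93], [0.01, -0.62, -0.78, 1209.67], [0.0, 0.0, 0.0, 1.0]]
[[-0.05, -0.98, 0.21, 245.67], [-1.0, 0.05, -0.01, -4.86], [0.0, -0.21, -0.98, 1225.81], [0.0, 0.0, 0.0, 1.0]]
{'time': 0.1, 'joint_pos': array([ 6.42041000e+01,  7.51301246e+00,  8.53224548e+01,  2.67164148e-04,
        8.72606982e+01, -4.89282640e+00]), 'qd': array([-0.02555566, -0.09449049, -0.09034473,  0.03002408, -0.05668331,
       -0.12454291]), 'joint_efforts': array([ 9.89041764e-04, -5.70945704e+01, -5.01946092e+01, -2.04461003e-04,
        7.91191414e-03,  4.63158744e-05]), 'tool_pos': array([213.83574297, 560.08124434, 230.3316629 ]), 'tcp_rot': array([-1.79904208e+02, -8.46802497e-03,  1.59096906e+02]), 'ft_force': array([-0.07115023, -0.2707366 , -0.05094171]), 'wrist_torque': array([-0.02025425,  0.04008904, -0.01571307]), 'grip_force': 0.0, 'finger_gap': 85.41801060587028}
```

View pics/scene0.png

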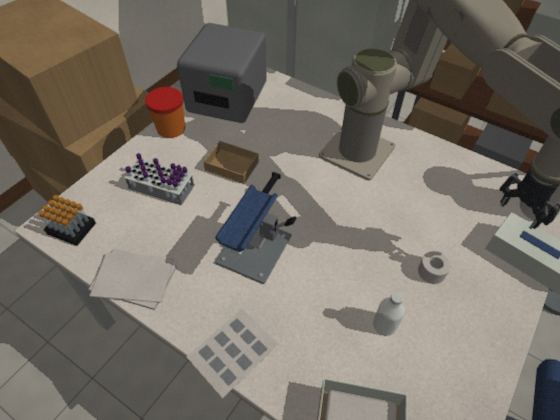

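View pics/top0.png

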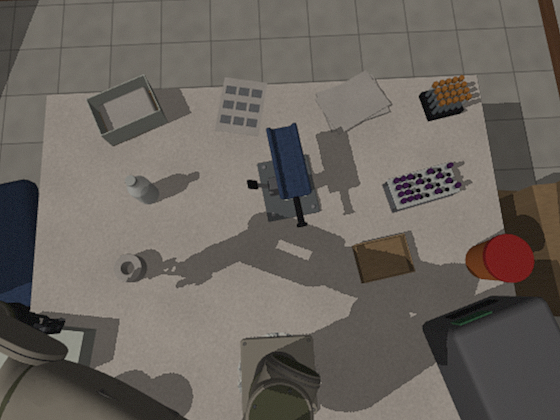

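The scene view shows the stand near (255,235), with the handle end at (275,178) and the lever pad at (291,221). In the top view the blue pad runs from (283,128) to (292,195), the handle from (296,197) to (303,224), and the lever pad is at (252,184). Next I'll measure these.

```bash
cat > m.py <<'E'
from h import *
for n in ("top","scene"):
    z=np.load(f'pics/{n}0.npz'); im,d=z['im'].astype(int),z['d']; w=cloud(n,d)
    near=(np.abs(w[...,0]-520)<200)&(np.abs(w[...,1]-0)<200)
    b,g,rr=im[...,0],im[...,1],im[...,2]
    blue=near&(b-rr>30)&(w[...,2]>150)
    dark=near&(im.max(-1)<60)&(w[...,2]>120)
    P=w[blue]; print(n,'blue',len(P),P.mean(0).round(1),np.percentile(P[:,2],[2,50,98]).round(0))
    rect=cv2.minAreaRect(P[:,:2].astype(np.float32)); print(rect)
    nl,lab,st,c=cv2.connectedComponentsWithStats(dark.astype(np.uint8))
    for i in range(1,nl):
        if st[i,4]>15:
            Q=w[lab==i]; print('dark',st[i],Q.mean(0).round(1),np.percentile(Q[:,2],[5,50,95]).round(0),cv2.minAreaRect(Q[:,:2].astype(np.float32)))
    # base plate top
    pl=near&(np.abs(w[...,2]-12)<4)
    # upright gauge: table height
    print('table z',np.nanmedian(w[near&(np.abs(w[...,2])<8)][:,2]))
E
python3 m.py
```

```text
top blue 430 [596.1 -54.6 201.8] [192. 199. 213.]
((595.8660888671875, -57.51985168457031), (204.9414825439453, 82.82515716552734), 8.294918060302734)
dark [294 123  18  71 124] [ 590.8 -100.4  209.5] [206. 210. 213.] ((601.4506225585938, -99.41580200195312), (203.53109741210938, 8.566776275634766), 8.423653602600098)
dark [268 128  21  71 363] [589.8 -31.5 202.9] [193. 204. 212.] ((591.3849487304688, -30.751636505126953), (204.97471618652344, 19.89879035949707), 7.784225940704346)
dark [247 180  23   9 118] [536.2  34.2 184.1] [148. 190. 204.] ((537.7455444335938, 27.689254760742188), (21.87447166442871, 59.47825241088867), 8.731310844421387)
dark [269 189  10   3  20] [529.  -16.1 138.8] [125. 138. 150.] ((529.3386840820312, -13.380444526672363), (26.78440284729004, 7.4578118324279785), 77.38475036621094)
dark [293 195  14  32 205] [451.2 -79.4 196.7] [192. 197. 200.] ((453.61456298828125, -77.41941833496094), (85.99896240234375, 24.09463119506836), 10.28995418548584)
table z -0.3410541934642879
scene blue 1649 [605.8 -60.8 202.2] [194. 199. 215.]
((598.6656494140625, -56.22153091430664), (206.22454833984375, 84.69165802001953), 8.315546989440918)
dark [262 172  18  22 148] [454.6 -77.2 198.1] [192. 199. 202.] ((457.2858581542969, -76.4527587890625), (82.83573150634766, 25.062911987304688), 11.442397117614746)
dark [222 196  50  56 130] [630.4 -31.3 198.3] [188. 198. 208.] ((605.10595703125, -26.594757080078125), (60.99637222290039, 204.9483184814453), 85.71978759765625)
dark [284 217  12   9  65] [542.3  45.7 194.9] [180. 195. 206.] ((540.9534301757812, 42.68560028076172), (22.150745391845703, 30.93779182434082), 4.381256580352783)
dark [259 220  18  14 112] [561.2 -15.5 141.2] [122. 141. 160.] ((561.7583618164062, -17.49895668029785), (20.3389835357666, 50.880611419677734), 29.029356002807617)
table z 1.4928371016544588
```

```bash
cat > m2.py <<'E'
from h import *
for n in ("top","scene"):
    z=np.load(f'pics/{n}0.npz'); im,d=z['im'].astype(int),z['d']; w=cloud(n,d)
    near=(np.abs(w[...,0]-580)<180)&(np.abs(w[...,1]+60)<75)&(w[...,2]>168)&(w[...,2]<225)
    near&=~((w[...,0]<560)&(w[...,1]>0))
    P=w[near]
    a=np.radians(8.3); e=np.array([np.cos(a),np.sin(a)]); f=np.array([-e[1],e[0]])
    s=P[:,:2]@e; t=P[:,:2]@f
    pad=P[s>s.min()+95]; h=(s>s.min()+15)&(s<s.min()+75)&(P[:,2]>193)
    r1=cv2.minAreaRect(pad[:,:2].astype(np.float32)); print(n,len(P),'pad',r1)
    print('s range',s.min(),s.max(),'pad t',np.percentile(t[s>s.min()+95],[0.5,99.5]))
    q=np.polyfit(s[h],t[h],1); print('handle t',t[h].mean(),np.percentile(t[h],[2,98]),'slope deg',np.degrees(q[0]),'z',np.percentile(P[h,2],[50,95]))
    for zc in (s.max()-150,): 
        tm=t[h].mean(); print('stand origin', (zc*e+tm*f).round(1))
E
python3 m2.py
```

```text
top 2520 pad ((603.330810546875, -58.84130096435547), (196.92942810058594, 88.94097900390625), 8.445579528808594)
s range 395.0084379208863 686.8864814194329 pad t [-188.7637658  -101.24289633]
handle t -144.83455634615166 [-153.43199095 -136.55688534] slope deg -0.1712807091731511 z [197.09646865 200.24656469]
stand origin [552.2 -65.8]
scene 2218 pad ((603.994873046875, -53.02910614013672), (199.81149291992188, 101.1870346069336), 6.751091480255127)
s range 395.43099677448976 689.4378307038269 pad t [-187.16032787  -99.19163231]
handle t -142.18989155387865 [-150.92978102 -135.05774405] slope deg 0.12242466707948928 z [199.01487287 202.57063192]
stand origin [554.3 -62.8]
```

Emit:
jog_arm(rows=[[[-25,-28.5,-5],[0,0,-0.051]],[[-50,-57,-10],[0,0,-0.102]],[[-75,-85.5,-15],[0,0,-0.153]],[[-100,-114,-20],[0,0,-0.204]],[[-125,-142.5,-25],[0,0,-0.255]],[[-150,-171,-30],[0,0,-0.306]],[[-175,-199.5,-35],[0,0,-0.357]],[[-200,-228,-40],[0,0,-0.408]],[[-225,-256.5,-45],[0,0,-0.459]],[[-250,-285,-50],[0,0,-0.51]]], grip=60)

```text
time: 1.1
tool_pos: [345.9, 203.6, 281.2]
tcp_rot: [-180.0, -0.0, -171.5]
ft_force: [0.5, 0.8, 0.2]
finger_gap: 60.3
grip_force: 0.0
```

Emit:
jog_arm(rows=[[[-7.6,-37,0],[0,0,0]],[[-15.2,-74,0],[0,0,0]],[[-23,-111,0],[0,0,0]],[[-30.5,-148,0],[0,0,0]],[[-38,-185,0],[0,0,0]],[[-46,-222,0],[0,0,0]],[[-54,-259,0],[0,0,0]],[[-61,-296,0],[0,0,0]],[[-61,-296,0],[0,0,0]],[[-61,-296,0],[0,0,0]]])

```text
time: 2.1
tool_pos: [448.8, -79.4, 280.6]
tcp_rot: [179.9, -0.1, -171.8]
ft_force: [0.1, 0.4, 0.1]
finger_gap: 60.3
grip_force: 0.0
```

Emit:
jog_arm(rows=[[[0,0,18],[0,0,0]],[[0,0,36],[0,0,0]],[[0,0,54],[0,0,0]],[[0,0,72],[0,0,0]],[[0,0,88],[0,0,0]],[[0,0,100],[0,0,0]],[[0,0,108],[0,0,0]],[[0,0,109],[0,0,0]],[[0,0,109],[0,0,0]]])

```text
time: 3.0
tool_pos: [449.3, -78.8, 172.7]
tcp_rot: [-180.0, 0.0, -171.7]
ft_force: [-0.6, 0.0, -0.1]
finger_gap: 59.9
grip_force: 0.0
```

Run:
```python
from h import *
a,_=snap("scene","s1");b,_=snap("top","t1")
c=np.hstack([cv2.resize(a[130:270,200:320],(480,560)),cv2.resize(b[130:250,250:320],(320,560))[:, :320]])
cv2.imwrite('pics/c1.png',c); print(r.sense()['ft_force'])
```

```text
[0.32111694 0.78648001 0.29354694]
```

View pics/c1.png

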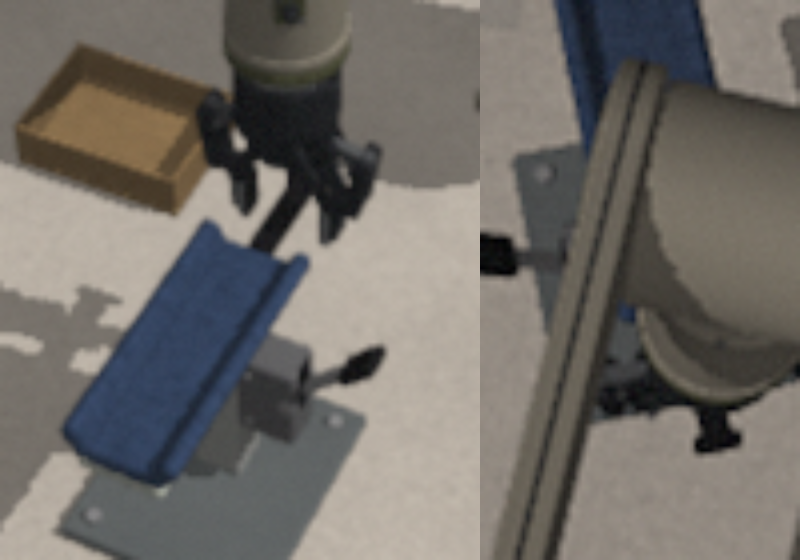

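The crop shows the open fingers straddling the handle: fingertips at (245,200) and (330,230), bar between them at about (285,210). I'll close slowly, with a low force first so I can see any misalignment.

Emit:
jog_arm(rows=[[[0,0,0],[0,0,0]],[[0,0,0],[0,0,0]],[[0,0,0],[0,0,0]],[[0,0,0],[0,0,0]],[[0,0,0],[0,0,0]],[[0,0,0],[0,0,0]]], grip=0, force=25)

```text
time: 3.7
tool_pos: [449.6, -80.8, 172.9]
tcp_rot: [-179.8, 0.1, -171.7]
ft_force: [0.9, -10.1, -0.0]
finger_gap: 17.6
grip_force: 32.4
```

Emit:
jog_arm(rows=[[[0,-1,0],[0,0,0]],[[0,-1.8,0],[0,0,0]],[[0,-1.8,0],[0,0,0]]], force=70)

```text
time: 4.0
tool_pos: [449.6, -80.8, 173.0]
tcp_rot: [-180.0, 0.0, -171.7]
ft_force: [-2.2, -1.1, 5.9]
finger_gap: 17.0
grip_force: 69.6
```

Emit:
jog_arm(rows=[[[0,0,0],[0,0,0]],[[0,0,0],[0,0,0]]])

```text
time: 4.2
tool_pos: [449.6, -80.8, 173.0]
tcp_rot: [-180.0, 0.0, -171.7]
ft_force: [-1.6, -1.0, 6.4]
finger_gap: 16.5
grip_force: 69.6
```

Emit:
jog_arm(rows=[[[0,0,-1],[0,0,0]],[[0,0,-2],[0,0,0]]])

```text
time: 4.4
tool_pos: [449.6, -80.8, 173.6]
tcp_rot: [-180.0, 0.0, -171.7]
ft_force: [6.8, -2.6, -8.4]
finger_gap: 16.6
grip_force: 68.3
```

Emit:
jog_arm(rows=[[[0,0,-1],[0,0,0]],[[0,0,-2],[0,0,0]]])

```text
time: 4.6
tool_pos: [449.6, -80.8, 175.4]
tcp_rot: [180.0, 0.0, -171.7]
ft_force: [5.6, -3.2, -8.0]
finger_gap: 16.5
grip_force: 68.3
```

Emit:
jog_arm(rows=[[[0,0,-1],[0,0,0]],[[0,0,-2],[0,0,0]]])

```text
time: 4.8
tool_pos: [449.5, -80.8, 177.4]
tcp_rot: [-180.0, 0.0, -171.7]
ft_force: [5.7, -2.5, -8.4]
finger_gap: 16.5
grip_force: 68.4
```

Emit:
jog_arm(rows=[[[0,0,-1],[0,0,0]],[[0,0,-2],[0,0,0]]])

```text
time: 5.0
tool_pos: [449.5, -80.8, 179.4]
tcp_rot: [180.0, 0.0, -171.7]
ft_force: [6.1, -2.6, -8.2]
finger_gap: 16.9
grip_force: 68.4
```

Emit:
jog_arm(rows=[[[0,0,-1],[0,0,0]],[[0,0,-2],[0,0,0]]])

```text
time: 5.2
tool_pos: [449.5, -80.8, 181.3]
tcp_rot: [180.0, 0.0, -171.7]
ft_force: [5.5, -2.3, -7.2]
finger_gap: 16.7
grip_force: 68.4
```

Emit:
jog_arm(rows=[[[0,0,-1],[0,0,0]],[[0,0,-2],[0,0,0]]])

```text
time: 5.4
tool_pos: [449.5, -80.8, 183.4]
tcp_rot: [180.0, 0.0, -171.7]
ft_force: [5.7, -3.3, -8.2]
finger_gap: 16.8
grip_force: 68.4
```

Emit:
jog_arm(rows=[[[0,0,-1],[0,0,0]],[[0,0,-2],[0,0,0]]])

```text
time: 5.6
tool_pos: [449.5, -80.8, 185.3]
tcp_rot: [180.0, 0.0, -171.7]
ft_force: [6.3, -2.4, -8.0]
finger_gap: 16.4
grip_force: 68.4
```

Emit:
jog_arm(rows=[[[0,0,-1],[0,0,0]],[[0,0,-2],[0,0,0]]])

```text
time: 5.8
tool_pos: [449.5, -80.8, 187.3]
tcp_rot: [180.0, 0.0, -171.7]
ft_force: [5.6, -3.8, -9.0]
finger_gap: 16.9
grip_force: 68.4
```

Emit:
jog_arm(rows=[[[0,0,-1],[0,0,0]],[[0,0,-2],[0,0,0]]])

```text
time: 6.0
tool_pos: [449.5, -80.8, 189.3]
tcp_rot: [180.0, 0.0, -171.7]
ft_force: [7.4, -3.6, -8.7]
finger_gap: 16.8
grip_force: 68.4
```

Emit:
jog_arm(rows=[[[0,0,-1],[0,0,0]],[[0,0,-2],[0,0,0]]])

```text
time: 6.2
tool_pos: [449.5, -80.8, 191.3]
tcp_rot: [180.0, 0.0, -171.7]
ft_force: [6.7, -3.4, -8.7]
finger_gap: 16.5
grip_force: 68.4
```

Emit:
jog_arm(rows=[[[0,0,-1],[0,0,0]],[[0,0,-2],[0,0,0]]])

```text
time: 6.4
tool_pos: [449.5, -80.8, 193.3]
tcp_rot: [180.0, 0.0, -171.7]
ft_force: [6.6, -2.8, -7.5]
finger_gap: 16.7
grip_force: 68.4
```

Emit:
jog_arm(rows=[[[0,0,-1],[0,0,0]],[[0,0,-2],[0,0,0]]])

```text
time: 6.6
tool_pos: [449.5, -80.8, 195.3]
tcp_rot: [180.0, 0.0, -171.7]
ft_force: [6.7, -3.0, -8.6]
finger_gap: 16.8
grip_force: 68.4
```

Emit:
jog_arm(rows=[[[0,0,-1],[0,0,0]],[[0,0,-2],[0,0,0]]])

```text
time: 6.8
tool_pos: [449.5, -80.8, 197.3]
tcp_rot: [180.0, -0.0, -171.7]
ft_force: [7.4, -3.3, -8.4]
finger_gap: 16.7
grip_force: 68.4
```

Emit:
jog_arm(rows=[[[0,0,-1],[0,0,0]],[[0,0,-2],[0,0,0]]])

```text
time: 7.0
tool_pos: [449.5, -80.8, 199.3]
tcp_rot: [180.0, 0.0, -171.7]
ft_force: [5.6, -3.3, -7.7]
finger_gap: 17.1
grip_force: 68.4
```

Emit:
jog_arm(rows=[[[0,0,-1],[0,0,0]],[[0,0,-2],[0,0,0]]])

```text
time: 7.2
tool_pos: [449.5, -80.8, 201.3]
tcp_rot: [180.0, -0.0, -171.7]
ft_force: [5.8, -2.9, -7.6]
finger_gap: 16.6
grip_force: 68.4
```

Emit:
jog_arm(rows=[[[0,0,-1],[0,0,0]],[[0,0,-2],[0,0,0]]])

```text
time: 7.4
tool_pos: [449.5, -80.8, 203.3]
tcp_rot: [180.0, 0.0, -171.7]
ft_force: [5.3, -2.2, -7.6]
finger_gap: 16.4
grip_force: 68.4
```

Emit:
jog_arm(rows=[[[0,0,-1],[0,0,0]],[[0,0,-2],[0,0,0]]])

```text
time: 7.6
tool_pos: [449.5, -80.8, 205.3]
tcp_rot: [180.0, -0.0, -171.7]
ft_force: [5.6, -2.7, -8.5]
finger_gap: 17.0
grip_force: 68.4
```

Emit:
jog_arm(rows=[[[0,0,-1],[0,0,0]],[[0,0,-2],[0,0,0]]])

```text
time: 7.8
tool_pos: [449.5, -80.8, 206.4]
tcp_rot: [180.0, -0.0, -171.7]
ft_force: [11.1, -3.9, -15.6]
finger_gap: 16.7
grip_force: 68.5
```

Emit:
jog_arm(rows=[[[0,0,-1],[0,0,0]],[[0,0,-2],[0,0,0]]])

```text
time: 8.0
tool_pos: [449.5, -80.8, 208.0]
tcp_rot: [180.0, -0.0, -171.7]
ft_force: [12.0, -4.3, -17.3]
finger_gap: 16.6
grip_force: 68.5
```

Emit:
jog_arm(rows=[[[0,0,-1],[0,0,0]],[[0,0,-2],[0,0,0]]])

```text
time: 8.2
tool_pos: [449.5, -80.8, 210.2]
tcp_rot: [180.0, -0.0, -171.7]
ft_force: [8.1, -3.5, -9.5]
finger_gap: 16.6
grip_force: 69.8
```

Emit:
jog_arm(rows=[[[0,0,-1],[0,0,0]],[[0,0,-2],[0,0,0]]])

```text
time: 8.4
tool_pos: [449.5, -80.8, 213.0]
tcp_rot: [180.0, -0.0, -171.7]
ft_force: [6.9, -3.4, -7.0]
finger_gap: 16.5
grip_force: 70.0
```

Emit:
jog_arm(rows=[[[0,0,-1],[0,0,0]],[[0,0,-2],[0,0,0]]])

```text
time: 8.6
tool_pos: [449.5, -80.8, 215.1]
tcp_rot: [180.0, -0.0, -171.7]
ft_force: [6.4, -3.3, -8.2]
finger_gap: 16.8
grip_force: 69.9
```

Emit:
jog_arm(rows=[[[0,0,-1],[0,0,0]],[[0,0,-2],[0,0,0]]])

```text
time: 8.8
tool_pos: [449.5, -80.8, 217.2]
tcp_rot: [180.0, -0.0, -171.7]
ft_force: [5.9, -3.2, -7.9]
finger_gap: 16.9
grip_force: 69.9
```

Emit:
jog_arm(rows=[[[0,0,-1],[0,0,0]],[[0,0,-2],[0,0,0]]])

```text
time: 9.0
tool_pos: [449.6, -80.8, 219.2]
tcp_rot: [180.0, 0.0, -171.7]
ft_force: [6.3, -3.0, -7.7]
finger_gap: 16.9
grip_force: 69.9
```

Emit:
jog_arm(rows=[[[0,0,-1],[0,0,0]],[[0,0,-2],[0,0,0]]])

```text
time: 9.2
tool_pos: [449.5, -80.8, 220.9]
tcp_rot: [180.0, -0.0, -171.7]
ft_force: [8.9, -4.0, -14.6]
finger_gap: 16.8
grip_force: 69.1
```

Emit:
jog_arm(rows=[[[0,0,-1],[0,0,0]],[[0,0,-2],[0,0,0]]])

```text
time: 9.4
tool_pos: [449.5, -80.8, 222.1]
tcp_rot: [180.0, -0.0, -171.7]
ft_force: [11.1, -4.3, -17.1]
finger_gap: 17.0
grip_force: 68.7
```

Emit:
jog_arm(rows=[[[0,0,-1],[0,0,0]],[[0,0,-2],[0,0,0]]])

```text
time: 9.6
tool_pos: [449.5, -80.8, 223.8]
tcp_rot: [180.0, -0.0, -171.7]
ft_force: [12.2, -5.2, -17.6]
finger_gap: 16.6
grip_force: 68.5
```

Emit:
jog_arm(rows=[[[0,0,-1],[0,0,0]],[[0,0,-2],[0,0,0]]])

```text
time: 9.8
tool_pos: [449.5, -80.8, 226.7]
tcp_rot: [180.0, -0.0, -171.7]
ft_force: [7.4, -3.2, -8.6]
finger_gap: 16.5
grip_force: 69.8
```

Emit:
jog_arm(rows=[[[0,0,-1],[0,0,0]],[[0,0,-2],[0,0,0]],[[0,0,-3],[0,0,0]],[[0,0,-4],[0,0,0]]])

```text
time: 10.2
tool_pos: [449.5, -80.8, 231.1]
tcp_rot: [180.0, -0.0, -171.7]
ft_force: [5.5, -3.4, -8.5]
finger_gap: 16.9
grip_force: 70.0
```

Emit:
jog_arm(rows=[[[0,0,-1],[0,0,0]],[[0,0,-2],[0,0,0]],[[0,0,-3],[0,0,0]]])

```text
time: 10.5
tool_pos: [449.5, -80.8, 234.2]
tcp_rot: [180.0, -0.0, -171.7]
ft_force: [6.8, -2.2, -7.9]
finger_gap: 16.5
grip_force: 70.0
```

Emit:
jog_arm(rows=[[[0,0,-1],[0,0,0]],[[0,0,-2],[0,0,0]]])

```text
time: 10.7
tool_pos: [449.5, -80.8, 235.8]
tcp_rot: [180.0, -0.0, -171.7]
ft_force: [8.3, -3.2, -14.6]
finger_gap: 16.5
grip_force: 69.3
```

Emit:
jog_arm(rows=[[[0,0,-1],[0,0,0]],[[0,0,-2],[0,0,0]]])

```text
time: 10.9
tool_pos: [449.5, -80.8, 237.0]
tcp_rot: [180.0, -0.0, -171.7]
ft_force: [11.2, -4.3, -16.6]
finger_gap: 16.4
grip_force: 68.8
```

Emit:
jog_arm(rows=[[[0,0,-1],[0,0,0]],[[0,0,-2],[0,0,0]]])

```text
time: 11.1
tool_pos: [449.5, -80.8, 238.8]
tcp_rot: [180.0, -0.0, -171.7]
ft_force: [10.8, -4.9, -18.0]
finger_gap: 16.7
grip_force: 68.6
```

Emit:
jog_arm(rows=[[[0,0,-1],[0,0,0]],[[0,0,-2],[0,0,0]]])

```text
time: 11.3
tool_pos: [449.5, -80.8, 241.6]
tcp_rot: [180.0, -0.0, -171.7]
ft_force: [6.6, -3.7, -9.1]
finger_gap: 16.3
grip_force: 69.8
```

Emit:
jog_arm(rows=[[[0,0,-1],[0,0,0]],[[0,0,-2],[0,0,0]],[[0,0,-3],[0,0,0]],[[0,0,-4],[0,0,0]],[[0,0,-5],[0,0,0]],[[0,0,-6],[0,0,0]],[[0,0,-6.6],[0,0,0]],[[0,0,-6.6],[0,0,0]],[[0,0,-6.6],[0,0,0]]])

```text
time: 12.2
tool_pos: [449.5, -80.8, 248.8]
tcp_rot: [180.0, -0.0, -171.7]
ft_force: [4.8, -3.0, -6.7]
finger_gap: 17.1
grip_force: 70.1
```

Emit:
jog_arm(rows=[[[0,0,0.5],[0,0,0]],[[0,0,1],[0,0,0]],[[0,0,1.5],[0,0,0]],[[0,0,2],[0,0,0]],[[0,0,2],[0,0,0]]])

```text
time: 12.7
tool_pos: [449.5, -80.8, 246.7]
tcp_rot: [180.0, -0.0, -171.7]
ft_force: [5.5, -2.6, -7.6]
finger_gap: 16.6
grip_force: 70.1
```

Emit:
jog_arm(rows=[[[0,0,0.4],[0,0,0]],[[0,0,0.8],[0,0,0]],[[0,0,0.8],[0,0,0]]])

```text
time: 13.0
tool_pos: [449.5, -80.8, 246.0]
tcp_rot: [180.0, -0.0, -171.7]
ft_force: [5.4, -2.7, -7.3]
finger_gap: 16.5
grip_force: 70.1
```

Emit:
jog_arm(rows=[[[0,0,0.4],[0,0,0]],[[0,0,0.8],[0,0,0]],[[0,0,0.8],[0,0,0]]])

```text
time: 13.3
tool_pos: [449.5, -80.8, 245.2]
tcp_rot: [180.0, -0.0, -171.7]
ft_force: [5.1, -3.2, -7.4]
finger_gap: 16.8
grip_force: 70.1
```

Emit:
jog_arm(rows=[[[0,0,0.4],[0,0,0]],[[0,0,0.8],[0,0,0]],[[0,0,0.8],[0,0,0]]])

```text
time: 13.6
tool_pos: [449.5, -80.8, 245.0]
tcp_rot: [-180.0, 0.0, -171.7]
ft_force: [5.5, -2.2, -5.5]
finger_gap: 17.1
grip_force: 70.4
```

Emit:
jog_arm(rows=[[[0,0,0.3],[0,0,0]],[[0,0,0.6],[0,0,0]],[[0,0,0.6],[0,0,0]]])

```text
time: 13.9
tool_pos: [449.5, -80.8, 244.9]
tcp_rot: [-180.0, 0.0, -171.7]
ft_force: [4.0, -3.0, -2.4]
finger_gap: 16.7
grip_force: 70.7
```

Emit:
jog_arm(rows=[[[0,0,0.3],[0,0,0]],[[0,0,0.5],[0,0,0]],[[0,0,0.5],[0,0,0]]], force=20)

```text
time: 14.2
tool_pos: [449.5, -80.8, 244.8]
tcp_rot: [-180.0, 0.0, -171.7]
ft_force: [3.5, -2.7, 1.9]
finger_gap: 16.7
grip_force: 71.3
```

Emit:
jog_arm(rows=[[[0,0,0],[0,0,0]],[[0,0,0],[0,0,0]],[[0,0,0],[0,0,0]],[[0,0,0],[0,0,0]],[[0,0,0],[0,0,0]],[[0,0,0],[0,0,0]],[[0,0,0],[0,0,0]],[[0,0,0],[0,0,0]]], grip=60)

```text
time: 15.0
tool_pos: [449.4, -80.7, 244.4]
tcp_rot: [180.0, -0.0, -171.7]
ft_force: [0.4, 0.5, -0.7]
finger_gap: 60.0
grip_force: 0.0
```

Emit:
jog_arm(rows=[[[0,0,-10],[0,0,0]],[[0,0,-30],[0,0,0]],[[0,0,-50],[0,0,0]],[[0,0,-70],[0,0,0]],[[0,0,-90],[0,0,0]],[[0,0,-100],[0,0,0]],[[0,0,-100],[0,0,0]]])

```text
time: 15.7
tool_pos: [450.1, -81.0, 346.5]
tcp_rot: [-179.9, 0.2, -171.7]
ft_force: [0.3, -0.6, -0.1]
finger_gap: 60.5
grip_force: 0.0
```

Run:
```python
from h import *
a,d=snap("scene","s2"); w=cloud("scene",d); im=a.astype(int)
cv2.imwrite('pics/c2.png',cv2.resize(a[140:290,190:340],(600,600)))
near=(np.abs(w[...,0]-520)<200)&(np.abs(w[...,1])<200)
P=w[near&(im[...,0]-im[...,2]>30)&(w[...,2]>150)]; print(np.percentile(P[:,2],[2,50,98]))
e=np.array([.98953,.14436]);f=np.array([-.14436,.98953]);o=np.array([553.3,-64.3])
S=np.stack([(w[...,:2]-o)@e,(w[...,:2]-o)@f,w[...,2]],-1)
dk=near&(im.max(-1)<75)&(np.abs(S[...,0])<25)&(S[...,1]>80)&(S[...,1]<150)&(S[...,2]>100)
Q=S[dk]; print(len(Q),Q.mean(0).round(1),Q.min(0).round(1),Q.max(0).round(1)); print(r.sense()['ft_force'],r.sense()['tool_pos'])
```

```text
[265.81648652 270.98875425 286.39367462]
68 [  4.8 107.7 192. ] [-11.2  80.7 158.3] [ 13.  122.7 208.3]
[-0.73659359  0.35104295 -0.82399112] [449.65561166 -80.82325713 344.95833765]
```

View pics/c2.png

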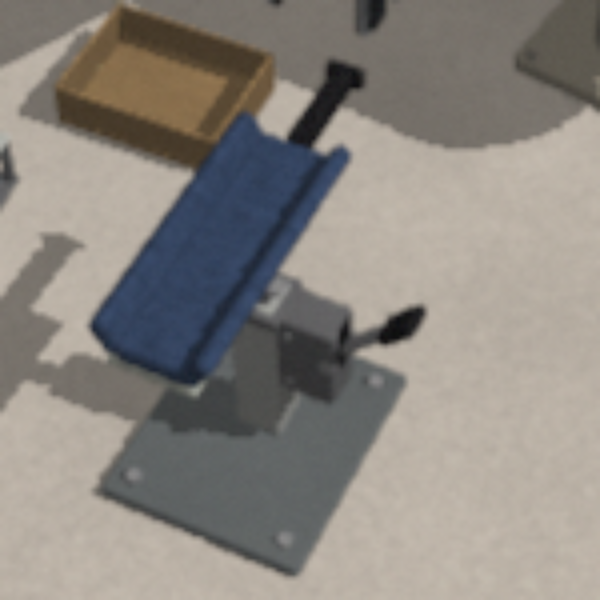

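The pad has risen 72 mm and is staying on the notch, with the lever still up (lever pad at (405,322)). Next I'll close the fingers and go above the lever pad.

Emit:
jog_arm(rows=[[[-10,10,0],[0,0,0]],[[-30,28,0],[0,0,0]],[[-50,47,0],[0,0,0]],[[-70,66,0],[0,0,0]],[[-90,84,0],[0,0,0]],[[-100,94,0],[0,0,0]],[[-105,99,0],[0,0,0]],[[-105,99,0],[0,0,0]],[[-105,99,0],[0,0,0]]], grip=0)

```text
time: 16.65
tool_pos: [538.6, 31.9, 344.2]
tcp_rot: [-180.0, -0.0, -171.7]
ft_force: [-0.6, 0.2, 0.5]
finger_gap: -0.0
grip_force: 0.0
```

Emit:
jog_arm(rows=[[[0,0,15],[0,0,0]],[[0,0,35],[0,0,0]],[[0,0,55],[0,0,0]],[[0,0,75],[0,0,0]],[[0,0,95],[0,0,0]],[[0,0,110],[0,0,0]],[[0,0,120],[0,0,0]],[[0,0,125],[0,0,0]],[[0,0,125],[0,0,0]],[[0,0,125],[0,0,0]]])

```text
time: 17.65
tool_pos: [539.4, 32.3, 220.3]
tcp_rot: [-180.0, 0.1, -171.7]
ft_force: [0.9, -0.0, 0.6]
finger_gap: 0.0
grip_force: 0.0
```

Run:
```python
from h import *
a,d=snap("scene","s3"); 
cv2.imwrite('pics/c3.png',cv2.resize(a[140:290,220:370],(600,600),interpolation=cv2.INTER_CUBIC))
s=r.sense();print(s['ft_force'],s['tool_pos'])
```

```text
[-0.31833544 -0.25375092  0.28804819] [539.53223871  32.406421   220.50087422]
```

View pics/c3.png

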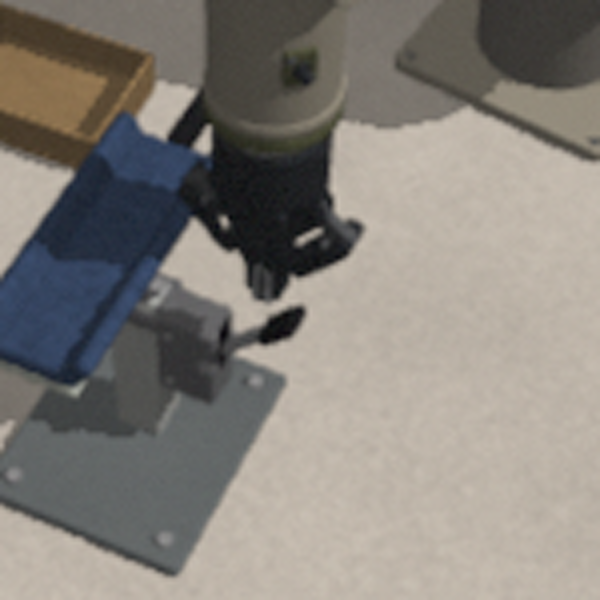

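The closed knuckles stick out along stand y at (200,185), close to the arm pad. I'll rise and turn the gripper 90° so they lie along stand x.

Emit:
jog_arm(rows=[[[0,0,-20],[0,0,0]],[[0,0,-45],[0,0,0.12]],[[0,0,-65],[0,0,0.26]],[[0,0,-70],[0,0,0.4]],[[0,0,-70],[0,0,0.54]],[[0,0,-70],[0,0,0.68]],[[0,0,-70],[0,0,0.82]],[[0,0,-70],[0,0,0.96]],[[0,0,-70],[0,0,1.1]],[[0,0,-70],[0,0,1.24]]])

```text
time: 18.7
tool_pos: [539.4, 32.4, 290.5]
tcp_rot: [179.9, 0.1, 116.9]
ft_force: [-0.1, 0.7, -0.3]
finger_gap: -0.1
grip_force: 0.0
```

Emit:
jog_arm(rows=[[[0,0,0],[0,0,0.12]],[[0,0,0],[0,0,0.24]],[[0,0,0],[0,0,0.331]],[[0,0,0],[0,0,0.331]],[[0,0,0],[0,0,0.331]]])

```text
time: 19.2
tool_pos: [539.2, 32.4, 290.1]
tcp_rot: [179.9, 0.0, 98.5]
ft_force: [-0.6, -0.8, 0.9]
finger_gap: -0.2
grip_force: 0.0
```

Emit:
jog_arm(rows=[[[0,0,12],[0,0,0]],[[0,0,30],[0,0,0]],[[0,0,50],[0,0,0]],[[0,0,65],[0,0,0]],[[0,0,75],[0,0,0]],[[0,0,80],[0,0,0]],[[0,0,80],[0,0,0]]])

```text
time: 19.9
tool_pos: [538.6, 32.4, 208.8]
tcp_rot: [-179.9, -0.0, 98.3]
ft_force: [1.0, -0.8, 0.8]
finger_gap: -0.2
grip_force: 0.0
```

Emit:
jog_arm(rows=[[[0,0,2],[0,0,0]],[[0,0,4],[0,0,0]],[[0,0,6],[0,0,0]],[[0,0,8],[0,0,0]],[[0,0,8],[0,0,0]]])

```text
time: 20.4
tool_pos: [538.8, 32.4, 201.1]
tcp_rot: [-180.0, -0.0, 98.3]
ft_force: [-0.4, 1.2, 0.0]
finger_gap: -0.3
grip_force: 0.0
```

Emit:
jog_arm(rows=[[[0.5,0,1.5],[0,0,0]],[[2,0,3],[0,0,0]],[[3.5,0,4.5],[0,0,0]],[[5,0,6],[0,0,0]],[[5,0,6],[0,0,0]]])

```text
time: 20.9
tool_pos: [538.2, 37.6, 195.3]
tcp_rot: [-180.0, -0.0, 98.3]
ft_force: [-0.2, -0.6, 0.0]
finger_gap: 0.1
grip_force: 0.0
```

Emit:
jog_arm(rows=[[[0,0,1.5],[0,0,0]],[[0,0,3],[0,0,0]],[[0,0,4.5],[0,0,0]],[[0,0,6],[0,0,0]],[[0,0,6],[0,0,0]]])

```text
time: 21.4
tool_pos: [538.1, 37.3, 189.1]
tcp_rot: [-180.0, -0.0, 98.3]
ft_force: [0.1, -0.1, -0.2]
finger_gap: -0.2
grip_force: 0.0
```

Run:
```python
from h import *
a,d=snap("scene","s4"); 
cv2.imwrite('pics/c4.png',cv2.resize(a[180:255,260:335],(600,600),interpolation=cv2.INTER_CUBIC))
s=r.sense();print(s['ft_force'],s['tool_pos'])
```

```text
[ 0.00462288 -0.45130293  0.51239334] [538.05789191  37.3342325  189.12671411]
```

View pics/c4.png

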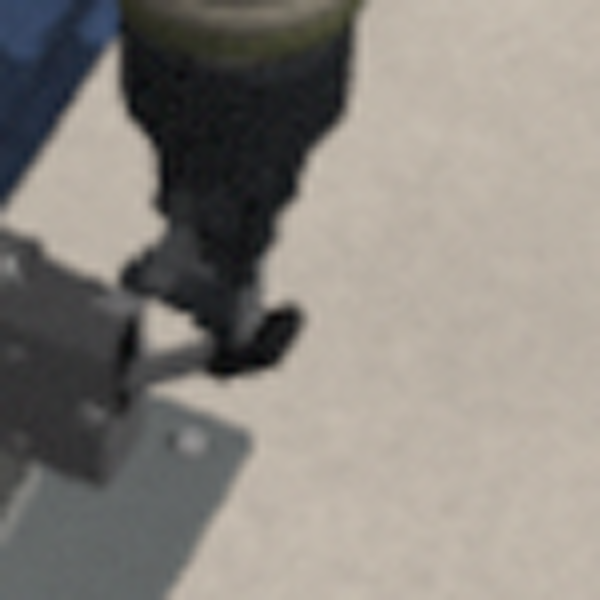

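The tip at (235,340) is just at the inner part of the lever pad, which reaches to (300,320). I'll follow the arc down.

Emit:
jog_arm(rows=[[[0,0,1.5],[0,0,0]],[[1,0,3],[0,0,0]],[[2,0,4.5],[0,0,0]],[[3,0,6],[0,0,0]],[[3,0,6],[0,0,0]]])

```text
time: 21.95
tool_pos: [537.6, 40.5, 183.1]
tcp_rot: [-180.0, -0.0, 98.3]
ft_force: [-0.3, 0.3, -0.1]
finger_gap: -0.1
grip_force: 0.0
```

Emit:
jog_arm(rows=[[[1,0,1.5],[0,0,0]],[[2,0,3],[0,0,0]],[[3,0,4.5],[0,0,0]],[[4,0,6],[0,0,0]],[[4,0,6],[0,0,0]]])

```text
time: 22.45
tool_pos: [537.0, 44.4, 177.1]
tcp_rot: [-180.0, -0.0, 98.3]
ft_force: [-0.1, 0.5, -0.1]
finger_gap: 0.1
grip_force: 0.0
```

Run:
```python
from h import *
a,d=snap("scene","s5"); b,_=snap("top","t5")
A=cv2.resize(a[190:250,260:320],(400,400),interpolation=cv2.INTER_CUBIC);B=cv2.resize(b[150:210,225:285],(400,400),interpolation=cv2.INTER_CUBIC)
cv2.imwrite('pics/c5.png',np.hstack([A,B]))
s=r.sense();print(s['ft_force'],s['tool_pos'])
```

```text
[-0.6762338  -0.59723661  0.15443919] [536.97350314  44.34204396 177.09313758]
```

View pics/c5.png

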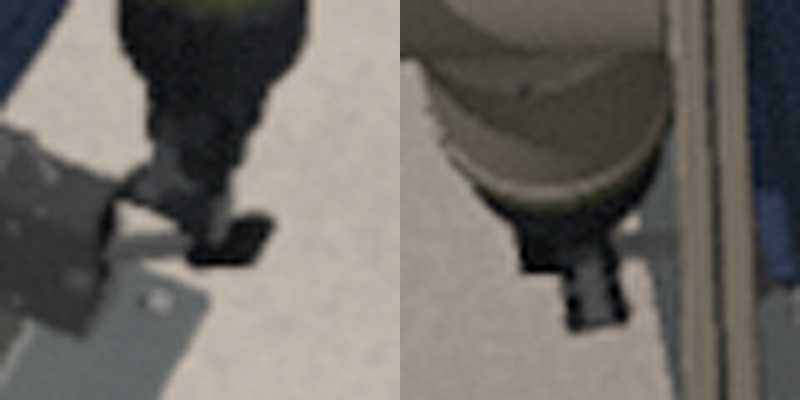

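The lever pad has visibly turned downward, so pressing is working. I'll continue.

Emit:
jog_arm(rows=[[[1,0,1.5],[0,0,0]],[[2,0,3],[0,0,0]],[[3,0,4.5],[0,0,0]],[[4,0,6],[0,0,0]],[[4,0,6],[0,0,0]]])

```text
time: 23.05
tool_pos: [536.5, 48.4, 171.1]
tcp_rot: [-180.0, -0.0, 98.3]
ft_force: [-0.4, 0.4, 1.0]
finger_gap: 0.4
grip_force: 0.0
```

Emit:
jog_arm(rows=[[[1,0,1.5],[0,0,0]],[[2,0,3],[0,0,0]],[[3,0,4.5],[0,0,0]],[[4,0,6],[0,0,0]],[[4,0,6],[0,0,0]]])

```text
time: 23.55
tool_pos: [535.9, 52.3, 165.1]
tcp_rot: [-180.0, -0.0, 98.3]
ft_force: [-0.2, 0.1, -0.4]
finger_gap: 0.1
grip_force: 0.0
```

Emit:
jog_arm(rows=[[[1,0,1.5],[0,0,0]],[[2,0,3],[0,0,0]],[[2.5,0,4.5],[0,0,0]],[[3,0,6],[0,0,0]],[[3,0,6],[0,0,0]]])

```text
time: 24.05
tool_pos: [535.5, 55.4, 159.2]
tcp_rot: [-180.0, -0.0, 98.3]
ft_force: [-0.5, -0.6, -1.3]
finger_gap: 0.1
grip_force: 0.0
```

Emit:
jog_arm(rows=[[[1,0,1.5],[0,0,0]],[[1.5,0,3],[0,0,0]],[[2,0,4.5],[0,0,0]],[[2.5,0,6],[0,0,0]],[[2.5,0,6],[0,0,0]]])

```text
time: 24.55
tool_pos: [535.1, 57.8, 153.1]
tcp_rot: [-180.0, -0.0, 98.3]
ft_force: [0.8, 0.6, 0.0]
finger_gap: -0.1
grip_force: 0.0
```

Emit:
jog_arm(rows=[[[0.5,0,1.5],[0,0,0]],[[1,0,3],[0,0,0]],[[1.5,0,4.5],[0,0,0]],[[2,0,6],[0,0,0]],[[2,0,6],[0,0,0]]])

```text
time: 25.05
tool_pos: [534.9, 59.7, 147.1]
tcp_rot: [-180.0, -0.0, 98.3]
ft_force: [-0.2, 0.0, -1.1]
finger_gap: -0.1
grip_force: 0.0
```

Emit:
jog_arm(rows=[[[0.5,0,1.5],[0,0,0]],[[1,0,3],[0,0,0]],[[1.5,0,4.5],[0,0,0]],[[2,0,6],[0,0,0]],[[2,0,6],[0,0,0]]])

```text
time: 25.55
tool_pos: [534.6, 61.7, 141.1]
tcp_rot: [-180.0, -0.0, 98.3]
ft_force: [0.5, 0.5, 1.0]
finger_gap: -0.1
grip_force: 0.0
```

Emit:
jog_arm(rows=[[[0,0,1],[0,0,0]],[[0,0,2],[0,0,0]],[[0,0,3],[0,0,0]],[[0,0,3],[0,0,0]],[[0,0,3],[0,0,0]]])

```text
time: 26.05
tool_pos: [534.6, 61.5, 138.2]
tcp_rot: [-180.0, 0.0, 98.3]
ft_force: [0.2, -0.6, 0.6]
finger_gap: -0.1
grip_force: 0.0
```

Run:
```python
from h import *
a,d=snap("scene","s6")
cv2.imwrite('pics/c6.png',cv2.resize(a[180:255,260:335],(600,600),interpolation=cv2.INTER_CUBIC))
s=r.sense();print(s['ft_force'],s['tool_pos'])
```

```text
[-1.00679514  0.18153591  0.62452443] [534.56057113  61.49393977 138.25210881]
```

View pics/c6.png

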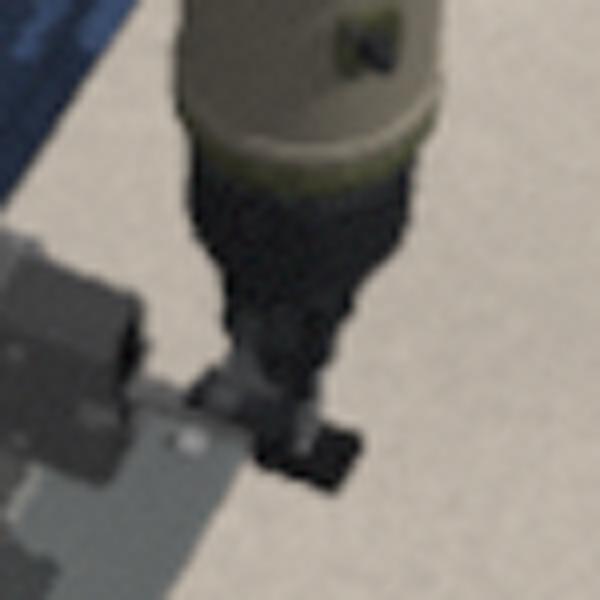

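The lever is nearly level, with its pad at (310,460) under the tip. I'll press on in small steps until the stop is felt.

Emit:
jog_arm(rows=[[[0,0,0.7],[0,0,0]],[[0,0,1.5],[0,0,0]],[[0,0,1.5],[0,0,0]]])

```text
time: 26.4
tool_pos: [534.6, 61.6, 136.8]
tcp_rot: [-180.0, -0.0, 98.3]
ft_force: [-0.2, -0.0, -1.3]
finger_gap: -0.2
grip_force: 0.1
```

Emit:
jog_arm(rows=[[[0,0,0.7],[0,0,0]],[[0,0,1.5],[0,0,0]],[[0,0,1.5],[0,0,0]]])

```text
time: 26.7
tool_pos: [534.6, 61.6, 135.3]
tcp_rot: [-180.0, -0.0, 98.3]
ft_force: [0.3, 0.4, -0.4]
finger_gap: -0.3
grip_force: 0.0
```

Emit:
jog_arm(rows=[[[0,0,0.5],[0,0,0]],[[0,0,1],[0,0,0]],[[0,0,1],[0,0,0]]])

```text
time: 27.0
tool_pos: [534.8, 61.6, 134.9]
tcp_rot: [180.0, 0.0, 98.3]
ft_force: [-1.4, 0.1, 4.7]
finger_gap: -0.2
grip_force: 2.4
```

Stop felt at z ≈ 135, exactly the level height. I'll press slightly more, hold, then retreat.

Emit:
jog_arm(rows=[[[0,0,0.4],[0,0,0]],[[0,0,0.4],[0,0,0]],[[0,0,0.4],[0,0,0]],[[0,0,0.4],[0,0,0]]])

```text
time: 27.4
tool_pos: [534.8, 61.6, 134.8]
tcp_rot: [180.0, 0.0, 98.3]
ft_force: [-3.5, 0.5, 7.5]
finger_gap: -0.3
grip_force: 3.6
```

Emit:
jog_arm(rows=[[[0,0,-5],[0,0,0]],[[0,0,-15],[0,0,0]],[[3,0,-30],[0,0,0]],[[10,0,-50],[0,0,0]],[[15,0,-75],[0,0,0]],[[20,0,-105],[0,0,0]],[[25,0,-135],[0,0,0]],[[30,0,-155],[0,0,0]],[[30,0,-160],[0,0,0]],[[30,0,-160],[0,0,0]]])

```text
time: 28.4
tool_pos: [530.9, 91.4, 295.5]
tcp_rot: [179.9, 0.0, 98.3]
ft_force: [0.3, -0.4, 0.1]
finger_gap: -0.2
grip_force: 0.0
```

Run:
```python
from h import *
a,d=snap("scene","s7"); w=cloud("scene",d); im=a.astype(int)
cv2.imwrite('pics/c7.png',cv2.resize(a[140:290,190:340],(600,600),interpolation=cv2.INTER_CUBIC))
near=(np.abs(w[...,0]-520)<200)&(np.abs(w[...,1])<200)
P=w[near&(im[...,0]-im[...,2]>30)&(w[...,2]>150)]; print(np.percentile(P[:,2],[2,50,98]))
S=w-np.array([553.5,-65.6,0]); e=np.array([.98953,.14436]);f=np.array([-.14436,.98953])
y=S[...,:2]@f; x=S[...,:2]@e
Q=w[...,2][(np.abs(x)<12)&(y>120)&(y<155)&(w[...,2]>60)&(w[...,2]<220)]; print(len(Q),np.percentile(Q,[5,50,95]))
s=r.sense();print(s['ft_force'],s['tool_pos'],s['time'])
```

```text
[265.55296534 270.60686744 286.26459328]
88 [131.07744472 135.96695817 139.54378395]
[-0.9732489   0.56740826  0.33493485] [530.30542383  91.19898806 293.86574361] 28.45
```

View pics/c7.png

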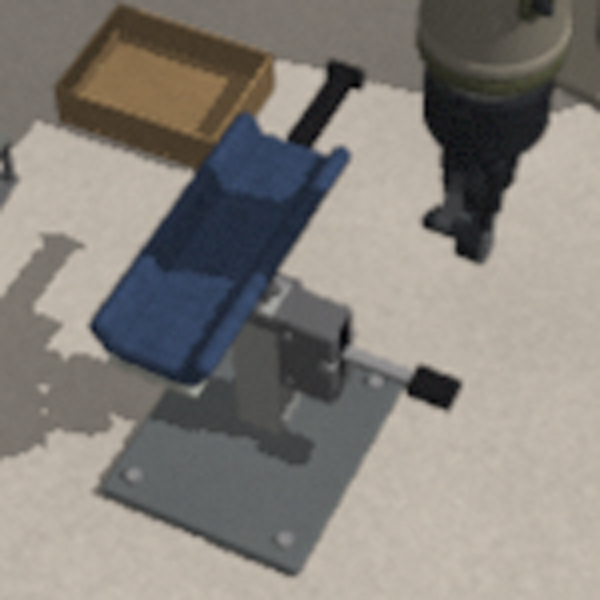

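The lever is level (pad at (435,388), top measured at 136 mm), the support is still on the notch, and the gripper is clear.

```bash
python3 -c "from bench import r; print(r.hand_in())"
```

```text
the job is handed in; nothing more can be done
None
```

I raised the arm support three clicks and let it down onto the third notch, then pressed the lock lever flat until I felt its stop. The other things on the desk were left untouched. The job is handed in at about 28 s of the 72 s allowed; the hand-in returned no verdict.

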